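# Click the index head four notches from its stop and lock it

### The job

Set the clutch drum on the index head to its fourth notch: with the black thumb post bring the lever gently back to its home stop (its left-hand end as the robot sees it), then click it forward four notches, one at a time with a short pause in each, without running past the fourth. Then push the lock bolt's knob gently all the way down and let go of everything, leaving the loose things on and beside the head where they are.

Things in the scene. Friction and masses are not known exactly. Their poses are not given: they have to be found in the camera images.
- unit: index head fixed to the bench: grey base plate 225 x 190 mm, 12 thick, with a flat wheel (128 across, rim of 30 steel pins, top at z 45) turning about a vertical axis. Origin: on the axis at bench level; x to the far side, y to the robot's left, z up. Lever on the near side. Far side: lock bracket at +36 deg from +x, detent bracket (brass cap, top at z 52) at -36 deg
- drum_top (a point): centre of the top of the open steel clutch drum on the wheel, on the wheel's axis; drum 84 mm across, top at z 98
- home_stop (a point): top of the home stop post, 12 mm across, z 46, at the near left of the head, 76 mm from the axis; a lug on the wheel meets it at home. A like post stands at the other end of the travel
- thumb_post (a point): centre of the lever's black upright thumb post, a cylinder 17 mm across from z 60 to z 106 (this point z 83), 85 mm from the wheel's axis, on a steel arm at z 50 to 60. Swings round the axis. Unloaded it lies at 144 deg + the wheel's angle, counter-clockwise from the unit's +x seen from above (home 144 deg, near left; fourth notch 192 deg)
- lever (a joint): how far the lever with the thumb post is sprung over against the wheel, rad, + forward; 0 unloaded. Under load the post yields 3 mm (0.035 rad) per newton either way and so leads the wheel. To click, it must be pushed 13 to 50 mm from its unloaded place, often past the next notch's place; what is left of the push stays in the spring. Never beyond 0.70 (20 N): the spring overstrains
- wheel (a joint): wheel angle in rad, growing as the post goes forward (from the robot's left to its right). 0 = home notch, at the stop; a notch every 0.2094 (12 deg), six beyond home; fourth 0.838. Starts in notch 1, 2 or 3. A click takes 4 to 15.5 N at the post (alike for all notches, not known beforehand); then the wheel snaps one notch and the force drops by 3 to 6 N. At the stop: no click
- lock_top (a point): centre of the top of the lock bolt's steel knob, 26 mm across, 14 high, 60 mm from the wheel's axis at +36 deg from the unit's +x (far left), top at z 104 when raised. The knob is sprung on the bolt (1.8 N per mm, gives up to 8 mm), so it sinks 2 mm before the bolt moves and goes on sinking, with the force rising, once the bolt is home
- lock (a joint): travel of the lock bolt in m: 0 raised, 0.012 fully down; pressed straight down, it stays where left (friction about 3 N). The bolt drops between two rim pins, so it goes down only with the wheel seated in a notch, and then blocks the wheel. Press with less than 20 N
- socket: short steel socket, a cylinder 22 across and 30 high, standing on the far edge of the head's base plate between its two brackets; origin at its foot
- screwdriver: screwdriver with a red handle lying to the left of the head; origin under it
- clutch_ring: flat dark steel ring, 90 outside, 68 inside, 12 high, lying to the right of the head; origin at the centre of its underside

How it is judged (in metres and radians):
On the way, in this order (a step that is already met when the one before it is completed fails the run):
1. lever brought back: wheel in the home notch at its stop (value of joint wheel below 0.06 rad), for 0.2 s.
2. wheel rests in notch 1 (value of joint wheel between 0.149 and 0.269 rad), for 0.2 s.
3. wheel rests in notch 2 (value of joint wheel between 0.359 and 0.479 rad), for 0.2 s.
4. wheel rests in notch 3 (value of joint wheel between 0.568 and 0.688 rad), for 0.2 s.
5. wheel rests in notch 4 (value of joint wheel between 0.778 and 0.898 rad), for 0.2 s.
6. lock bolt fully down with the wheel in notch 4 (all of step 5 and value of joint lock above 0.0105 m), for 0.2 s.
At the end, for the whole second after the job is handed in: the wheel rests in the fourth notch (0.838 rad, within 0.06) and the lock bolt is down by more than 10.5 of its 12 mm, with everything released (all of step 6 and velocity of joint wheel between -0.1 and 0.1 rad/s); the robot touches nothing.
It fails at once if the wheel runs past the fourth notch (beyond 0.963 rad) (value of joint wheel above 0.963 rad).
It fails at once if the lever's spring is overstrained (more than 0.70 rad, 20 N at the post) (value of joint lever above 0.7 rad or value of joint lever below -0.7 rad).
It fails at once if more than 20 N on the lock bolt (contact force between any of the fingers, the arm and lock above 20 N).
It fails at once if a bystander is pushed more than 30 mm (distance of any of socket, screwdriver, clutch_ring from where it was at the start of the episode above 0.03 m).
It also fails if it takes over 72 s, if anything falls off the work surface, if the arm or the gripper's body presses on something with over 40 N, if the wrist force passes 120 N, or if a joint passes its speed limit or range.

### The arm

A 6-joint arm with a two-finger parallel gripper is mounted at the origin on the work surface. World frame = base frame: x ahead of the robot, y to its left, z up, the work surface at z = 0. Lengths are in m, angles in degrees, forces in N, time in s.
With the tool pointing down it reaches from about 0.3 to 0.75 m from the base axis. Payload 8.5 kg.
Tool frame: the origin (TCP) lies between the finger pads; the fingertips stand 22 mm ahead of it and the grasp point (between the pads) lies 3 mm ahead of it (env.nose_length is the distance from the TCP to the fingertips, in m); z points along the fingers, x is the direction in which the jaws open and shut, and the axes are right-handed (so a half turn about z gives the same grasp; the last joint's range is limited). The gripper opens to 85 mm and grips with 20 to 120 N. Pads are 22 mm wide; open, the fingers measure 114 mm over their backs; the gripper's body (76 mm by 85 mm) begins 54 mm behind the grasp point. The pads swing forward as they close: fully open they stand 13 mm farther back than shut.
Start: joints at [-81.492, 21.807, 74.336, -0, 83.858, -12.336], TCP at [0.196, -0.514, 0.233] pointing down, gripper open.
Joint ranges: [-178.18, 178.18], [-50.72, 133.34], [12.68, 142.11], [-81.47, 261.47], [9.98, 163.14], [-165.26, 165.26]. Speed limits (degrees/s): [136.94, 136.94, 180, 180, 180, 180].

### API

Orientations are given as a 3x3 rotation matrix whose columns are the frame's x, y, z axes.
In Python, from rig import env gives the robot as it stands.
- The arm moves only by the tool arm_command, never from a script. Its argument "steps" is a list of rows, each an object with "delta_pos": the shift along the world's x, y, z in mm, a list of three; "dr": the turn, a rotation vector about the world's x, y, z in degrees, a list of three. In form: [{"delta_pos": [dx, dy, dz], "dr": [wx, wy, wz]}, ...]. A call has 1 to 20 rows; each row shifts and turns the commanded pose from where the row before left it; what a row does not reach is not made up. A row lasts 1/10 s, in which the tool goes at most 50 mm and 8.59 degrees, less where a joint would pass 70% of its speed; a pose out of reach is approached as far as the arm can. A call with a gripper value outside its range is refused whole. "grip" is the opening, from 0 (shut) to 1 (fully open), set as the call begins (left out, the last holds). The fingers move at their own pace and stop on an object; "squeeze" is the grip in N (left out, the last holds). Time passes only in rows, so rows that do not move let the fingers close. It gives the time, the measured TCP pose, the force and the opening at its end, in the units of the state.
- env.observe(): the state, without advancing time (a new reading comes with each control period).
- env.get_image(name): name is "scene" or "top" or "wrist"; returns the picture (480x640x3 uint8, blue, green, red); there is no depth.
- env.get_calibration(name): a dict with "fx", "fy", "cx", "cy" (pixels), "k1" (the pictures are not rectified: a ray, as slopes to the right and down, at radius r is drawn at 1 + k1 r^2 times it, then the intrinsics apply), "view" (4x4, takes a point from world to camera coordinates). Camera axes: x right, y up, looking along -z (the intrinsics and any distortion apply to the point x, -y, -z); pixel columns grow to the right and rows downward; lengths in m; the calibration is good to about 2 mm. A picture is of the moment at which its call begins: read the wrist's pose just before it. get_calibration takes no time and is no camera call; for the wrist camera it gives the pose at the moment of the call.
- env.close_job(): hands the job in, once; it reports no verdict.
The state is a dict: "time_s": time; "q": joint angles; "qvel": joint speeds; "joint_efforts": joint torques, N m; "position": TCP position; "tool_rot": TCP orientation; "ft_force": force on the tool from outside, world axes, zero at the start; "wrist_torque": the same for the moment, N m; "grip_width": finger opening in m.
Only numpy, scipy, OpenCV 4.12 (cv2) and the standard library are available. Lean on these libraries where they do the work, as an engineer would, in place of code of your own. Each camera call takes 0.05 s, during which the arm holds its last target. There are 200 camera calls.

## Working session

There is one attempt and no reset: what is moved stays moved. The work goes in short steps, Python scripts to look and compute and a tool call to move; the robot and the scene stay as the last step left them, time stands still between calls to the robot, and variables do not carry over. Pictures are saved under pics/ and viewed, about 8 in all and at most 12, crops included, and the job is handed in when it is done.

Besides the shell and the picture viewer there is one more tool, called after "Call:" by a JSON object that holds its "fn" and its "kwargs", one argument or row to a line. arm_command: Moves the arm, as the interface text tells. Its arguments: {"type":"object","properties":{"steps":{"type":"array"},"grip":{"type":"number"},"squeeze":{"type":"number"}},"required":["steps"]}

```bash
mkdir -p pics; ls
python3 - <<'E'
from rig import env
import cv2
for n in("scene","top"):
    cv2.imwrite(f"pics/{n}0.png",env.get_image(n))
    c=env.get_calibration(n);print(n,c)
s=env.observe();print({k:s[k] for k in("time_s","position","tool_rot","ft_force","grip_width")}, env.nose_length)
E
```

```text
pics
scene {'fx': 515.0240201840068, 'fy': 515.0240201840068, 'cx': 314.0703520887033, 'cy': 240.70881079408463, 'k1': 0.0041887637741865255, 'view': array([[-0.18195552,  0.98330129, -0.00328043,  0.06586139],
       [-0.75508253, -0.13758608,  0.64103077,  0.38026959],
       [ 0.62987504,  0.11911608,  0.76750817, -1.12011439],
       [ 0.        ,  0.        ,  0.        ,  1.        ]])}
top {'fx': 448.0526883758522, 'fy': 448.0526883758522, 'cx': 321.92391004661084, 'cy': 241.0660581030167, 'k1': -0.03939045862485962, 'view': array([[-0.0173876 , -0.99963538,  0.02065878,  0.03358454],
       [ 0.99679364, -0.01571677,  0.07845646, -0.58417376],
       [-0.07810316,  0.02195671,  0.99670347, -0.69965185],
       [ 0.        ,  0.        ,  0.        ,  1.        ]])}
{'time_s': 0.1, 'position': array([ 0.19565472, -0.51376264,  0.23247301]), 'tool_rot': array([[ 3.55814538e-01, -9.34556565e-01, -2.04162791e-04],
       [-9.34555750e-01, -3.55814503e-01,  1.26057701e-03],
       [-1.25072461e-03, -2.57730117e-04, -9.99999185e-01]]), 'ft_force': array([ 0.04432747,  0.19142213, -0.29986128]), 'grip_width': 0.08562893220899881} 0.022
```

View pics/top0.png

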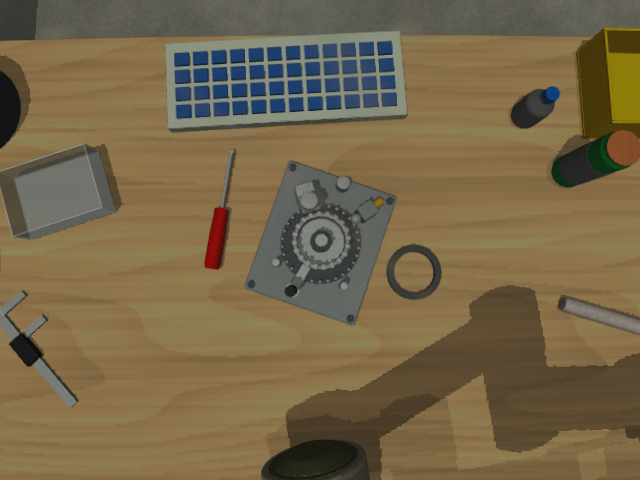

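View pics/scene0.png

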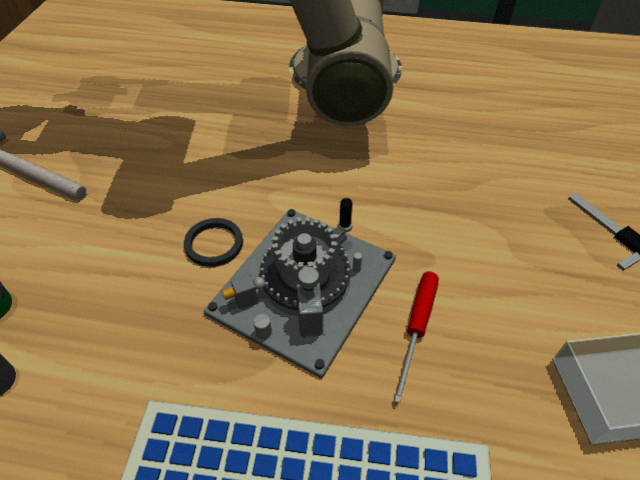

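Top view: the plate's corner bolts are near (292,165), (391,200), (251,284) and (351,319), the drum near (321,240), the post top near (291,290) and the knob near (309,199). I'll enlarge this area to read them more closely.

```bash
python3 - <<'E'
import cv2
a=cv2.imread("pics/top0.png")[155:330,235:405];b=cv2.imread("pics/scene0.png")[185:385,195:405]
cv2.imwrite("pics/topc.png",cv2.resize(a[:150],None,fx=4,fy=4,interpolation=cv2.INTER_CUBIC) if 0 else cv2.resize(a,None,fx=3.4,fy=3.4,interpolation=cv2.INTER_CUBIC))
E
cat > h.py <<'E'
import numpy as np
from rig import env
def ray(n,u,v,c=None):
    c=c or env.get_calibration(n)
    x=(u-c["cx"])/c["fx"];y=(v-c["cy"])/c["fy"];r0=np.hypot(x,y);r=r0
    for _ in range(9): r=r0/(1+c["k1"]*r*r)
    s=r/r0 if r0 else 1
    d=np.array([x*s,-y*s,-1]);V=np.array(c["view"]);R=V[:3,:3]
    return -R.T@V[:3,3],R.T@d
def at(n,u,v,z,c=None):
    o,d=ray(n,u,v,c);return o+d*(z-o[2])/d[2]
def pix(n,p,c=None):
    c=c or env.get_calibration(n);V=np.array(c["view"]);q=V[:3,:3]@p+V[:3,3]
    x,y=q[0]/-q[2],-q[1]/-q[2];k=1+c["k1"]*(x*x+y*y)
    return np.array([c["cx"]+c["fx"]*x*k,c["cy"]+c["fy"]*y*k])
E
```

```text
(no output)
```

View pics/topc.png

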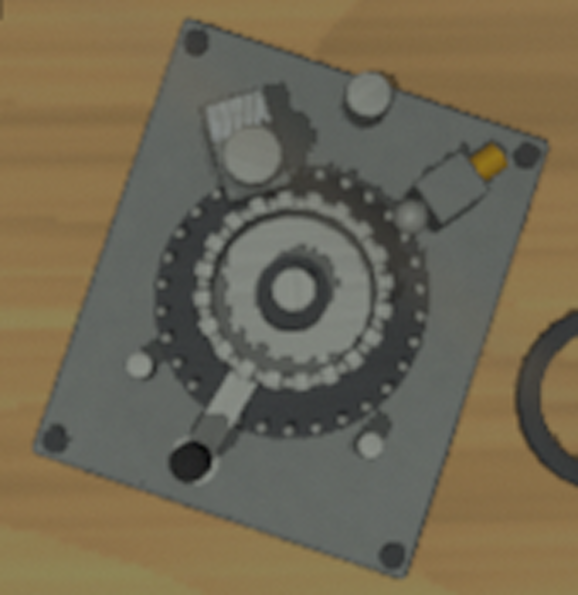

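The crop shows these positions: post top (190,460), knob top (253,155), drum top centre (293,289), stop posts (140,365) and (371,445), socket top (370,95), and plate corners (188,18), (548,142), (36,452), (405,578).

Run:
```python
from h import *
c=env.get_calibration("top")
P=lambda x,y,z:at("top",(x+.5)/3.4-.5+235,(y+.5)/3.4-.5+155,z,c)[:2]
co=[P(*p,.012) for p in((188,18),(548,142),(36,452),(405,578))]
pc=np.mean(co,0);print("corners",np.round(co,4).tolist(),"c",pc)
yaw=np.arctan2(*(co[0]+co[1]-co[2]-co[3])[::-1]);print("yaw",np.degrees(yaw))
pts=dict(post=(190,460,.106),knob=(253,155,.104),drum=(293,289,.098),hs=(140,365,.046),es=(371,445,.046),sock=(370,95,.042))
D=P(293,289,.098)
for k,p in pts.items():
    w=P(*p);d=w-D;print(k,w.round(4),"r",np.hypot(*d).round(4),"ang",(np.degrees(np.arctan2(d[1],d[0])-yaw)%360).round(1))
o,d=ray("top",320,240,c);print(o)
for u,v,z in((346,203,.106),(309,274,.104),(304.5,241,.113),(291,213,.012)):print(at("scene",u,v,z))
```

```text
corners [[0.7213, 0.0744], [0.6578, -0.1001], [0.5119, 0.1492], [0.4491, -0.0255]] c [0.58502471 0.02450246]
yaw -19.663188330733796
post [0.5096 0.0713] r 0.0838 ang 167.9
knob [0.6375 0.0432] r 0.0589 ang 35.5
drum [0.5808 0.0271] r 0.0 ang 19.7
hs [0.5514 0.0965] r 0.0754 ang 132.7
es [ 0.5132 -0.0082] r 0.0763 ang 227.3
sock [ 0.6757 -0.0115] r 0.1024 ang 357.5
[0.52823962 0.03975303 0.74248381]
[0.51172976 0.07269    0.106     ]
[0.6378921  0.04506732 0.104     ]
[0.59438686 0.0310019  0.113     ]
[ 0.45864077 -0.01962349  0.012     ]
```

The angles agree. The axis is at about (0.5815, 0.0276), yaw is -19.6°, and the post is at 168°, which is notch 2. I'll straddle the post with half-closed jaws set tangentially, so I can push either way and release cleanly.

Call:
{"fn": "arm_command", "kwargs": {
  "steps": [
    {"delta_pos": [19.6, 36.6, 0], "dr": [0, 0, 8]},
    {"delta_pos": [19.6, 36.6, 0], "dr": [0, 0, 8]},
    {"delta_pos": [19.6, 36.6, 0], "dr": [0, 0, 8]},
    {"delta_pos": [19.6, 36.6, 0], "dr": [0, 0, 8]},
    {"delta_pos": [19.6, 36.6, 0], "dr": [0, 0, 8]},
    {"delta_pos": [19.6, 36.6, 0], "dr": [0, 0, 8]},
    {"delta_pos": [19.6, 36.6, 0], "dr": [0, 0, 8]},
    {"delta_pos": [19.6, 36.6, 0], "dr": [0, 0, 8]},
    {"delta_pos": [19.6, 36.6, 0], "dr": [0, 0, 8]},
    {"delta_pos": [19.6, 36.6, 0], "dr": [0, 0, 8]},
    {"delta_pos": [19.6, 36.6, 0], "dr": [0, 0, 8]},
    {"delta_pos": [19.6, 36.6, 0], "dr": [0, 0, 8]},
    {"delta_pos": [19.6, 36.6, 0], "dr": [0, 0, 8]},
    {"delta_pos": [19.6, 36.6, 0], "dr": [0, 0, 8]},
    {"delta_pos": [19.6, 36.6, -20], "dr": [0, 0, 8]},
    {"delta_pos": [19.6, 36.6, -20], "dr": [0, 0, 7.5]},
    {"delta_pos": [0, 0, -20], "dr": [0, 0, 0]},
    {"delta_pos": [0, 0, 0], "dr": [0, 0, 0]}
  ],
  "grip": 0.45
}}

```text
time_s: 1.9
position: [0.5081, 0.0726, 0.1704]
tool_rot: [[0.523, 0.852, -0.006], [0.852, -0.523, 0.0], [-0.003, -0.005, -1.0]]
ft_force: [0.3, -0.1, -0.1]
grip_width: 0.0384
```

```bash
cat > st.py <<'E'
from h import *
A=np.array([.5815,.0276]);yaw=-19.6
def show():
    s=env.observe();p=s["position"];d=p[:2]-A;w=np.degrees(np.arctan2(d[1],d[0]))
    t=np.array([-np.sin(np.radians(w)),np.cos(np.radians(w)),0]);x=s["tool_rot"][:,0]
    print("t",round(s["time_s"],2),"p",p.round(4),"r",np.hypot(*d).round(4),"unitang",round((w-yaw)%360,2),"yawtool-tangent",round((np.degrees(np.arctan2(x[1],x[0]))-w-90+90)%180-90,1),"F",s["ft_force"].round(2),"Ftan",round(float(t@s["ft_force"]),2),"gw",round(s["grip_width"],4))
E
python3 - <<'E'
from st import *
import cv2
show();cv2.imwrite("pics/w1.png",env.get_image("wrist"))
c=env.get_calibration("wrist")
print(pix("wrist",np.array([.510,.072,.106]),c))
E
```

```text
t 1.9 p [0.5081 0.0726 0.1704] r 0.0861 unitang 168.11 yawtool-tangent -0.1 F [ 0.27 -0.11 -0.13] Ftan -0.04 gw 0.0384
[321.02941042 253.4480806 ]
```

View pics/w1.png

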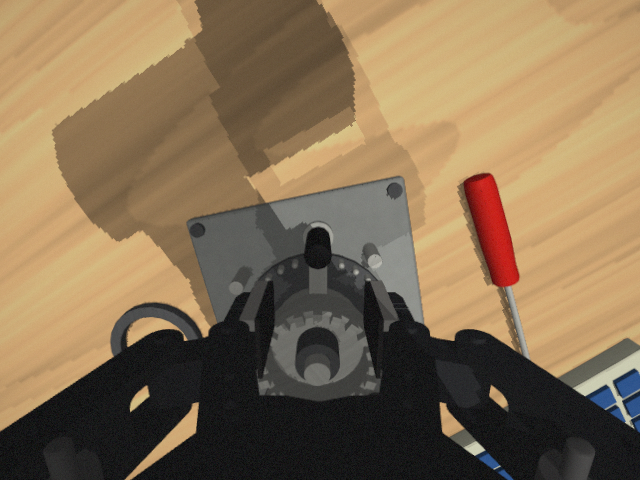

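The picture shows the post centred between the jaws, with its top around (318,250) against a predicted (321,253). Next I'll descend and plan the backward arc.

Call:
{"fn": "arm_command", "kwargs": {
  "steps": [
    {"delta_pos": [0, 0, -20], "dr": [0, 0, 0]},
    {"delta_pos": [0, 0, -20], "dr": [0, 0, 0]},
    {"delta_pos": [0, 0, -20], "dr": [0, 0, 0]},
    {"delta_pos": [0, 0, -18], "dr": [0, 0, 0]},
    {"delta_pos": [0, 0, 0], "dr": [0, 0, 0]}
  ]
}}

```text
time_s: 2.45
position: [0.5087, 0.0708, 0.0945]
tool_rot: [[0.526, 0.85, -0.002], [0.85, -0.526, 0.0], [-0.001, -0.002, -1.0]]
ft_force: [-0.6, 0.9, 0.8]
grip_width: 0.0383
```

```bash
cat >> st.py <<'E'
import json
def arc(a0,da,n,r=.085):   # unit degrees
    f=lambda a:1000*r*np.array([np.cos(np.radians(a+yaw)),np.sin(np.radians(a+yaw))])
    P=[np.round(f(a0+i*da),1) for i in range(n+1)]
    print(json.dumps([{"delta_pos":[round(float(v),1) for v in P[i+1]-P[i]]+[0],"dr":[0,0,da]} for i in range(n)]))
E
python3 -c "
from st import *
show();arc(168.1,-3.5,16)"
```

```text
t 2.45 p [0.5087 0.0708 0.0945] r 0.0847 unitang 168.95 yawtool-tangent -1.1 F [-0.56  0.92  0.77] Ftan -0.5 gw 0.0383
[{"delta_pos": [2.9, 4.4, 0], "dr": [0, 0, -3.5]}, {"delta_pos": [3.1, 4.1, 0], "dr": [0, 0, -3.5]}, {"delta_pos": [3.3, 4.0, 0], "dr": [0, 0, -3.5]}, {"delta_pos": [3.6, 3.7, 0], "dr": [0, 0, -3.5]}, {"delta_pos": [3.8, 3.6, 0], "dr": [0, 0, -3.5]}, {"delta_pos": [4.1, 3.2, 0], "dr": [0, 0, -3.5]}, {"delta_pos": [4.2, 3.1, 0], "dr": [0, 0, -3.5]}, {"delta_pos": [4.4, 2.7, 0], "dr": [0, 0, -3.5]}, {"delta_pos": [4.5, 2.5, 0], "dr": [0, 0, -3.5]}, {"delta_pos": [4.7, 2.3, 0], "dr": [0, 0, -3.5]}, {"delta_pos": [4.8, 1.9, 0], "dr": [0, 0, -3.5]}, {"delta_pos": [5.0, 1.6, 0], "dr": [0, 0, -3.5]}, {"delta_pos": [5.0, 1.3, 0], "dr": [0, 0, -3.5]}, {"delta_pos": [5.1, 1.0, 0], "dr": [0, 0, -3.5]}, {"delta_pos": [5.1, 0.7, 0], "dr": [0, 0, -3.5]}, {"delta_pos": [5.2, 0.4, 0], "dr": [0, 0, -3.5]}]
```

Call:
{"fn": "arm_command", "kwargs": {
  "steps": [
    {"delta_pos": [2.9, 4.4, 0], "dr": [0, 0, -3.5]},
    {"delta_pos": [3.1, 4.1, 0], "dr": [0, 0, -3.5]},
    {"delta_pos": [3.3, 4.0, 0], "dr": [0, 0, -3.5]},
    {"delta_pos": [3.6, 3.7, 0], "dr": [0, 0, -3.5]},
    {"delta_pos": [3.8, 3.6, 0], "dr": [0, 0, -3.5]},
    {"delta_pos": [4.1, 3.2, 0], "dr": [0, 0, -3.5]},
    {"delta_pos": [4.2, 3.1, 0], "dr": [0, 0, -3.5]},
    {"delta_pos": [0, 0, 0], "dr": [0, 0, 0]},
    {"delta_pos": [0, 0, 0], "dr": [0, 0, 0]}
  ]
}}

```text
time_s: 3.35
position: [0.5345, 0.0972, 0.0963]
tool_rot: [[0.83, 0.558, 0.001], [0.558, -0.83, -0.0], [0.001, 0.001, -1.0]]
ft_force: [-0.8, -2.3, 1.9]
grip_width: 0.0381
```

```bash
python3 -c "
from st import *
show()"
```

```text
t 3.35 p [0.5345 0.0972 0.0963] r 0.0839 unitang 143.63 yawtool-tangent -0.1 F [-0.76 -2.26  1.94] Ftan 1.89 gw 0.0381
```

One backward click happened, and 1.9 N of load remains. I'll continue to home.

Call:
{"fn": "arm_command", "kwargs": {
  "steps": [
    {"delta_pos": [4.4, 2.7, 0], "dr": [0, 0, -3.5]},
    {"delta_pos": [4.5, 2.5, 0], "dr": [0, 0, -3.5]},
    {"delta_pos": [4.7, 2.3, 0], "dr": [0, 0, -3.5]},
    {"delta_pos": [4.8, 1.9, 0], "dr": [0, 0, -3.5]},
    {"delta_pos": [0, 0, 0], "dr": [0, 0, 0]},
    {"delta_pos": [0, 0, 0], "dr": [0, 0, 0]}
  ]
}}

```text
time_s: 3.95
position: [0.5524, 0.1069, 0.0954]
tool_rot: [[0.94, 0.341, -0.0], [0.341, -0.94, -0.0], [-0.0, 0.0, -1.0]]
ft_force: [-2.6, -2.1, 1.8]
grip_width: 0.0386
```

```bash
python3 -c "
from st import *
show()"
```

```text
t 3.95 p [0.5524 0.1069 0.0954] r 0.0845 unitang 129.78 yawtool-tangent -0.2 F [-2.56 -2.15  1.76] Ftan 3.15 gw 0.0386
```

Call:
{"fn": "arm_command", "kwargs": {
  "steps": [
    {"delta_pos": [5.0, 1.6, 0], "dr": [0, 0, -3.5]},
    {"delta_pos": [5.0, 1.3, 0], "dr": [0, 0, -3.5]},
    {"delta_pos": [5.1, 1.0, 0], "dr": [0, 0, -3.5]},
    {"delta_pos": [0, 0, 0], "dr": [0, 0, 0]},
    {"delta_pos": [0, 0, 0], "dr": [0, 0, 0]},
    {"delta_pos": [0, 0, 0], "dr": [0, 0, 0]}
  ]
}}

```text
time_s: 4.55
position: [0.5665, 0.1106, 0.0951]
tool_rot: [[0.986, 0.164, -0.003], [0.164, -0.986, -0.001], [-0.003, 0.0, -1.0]]
ft_force: [-6.0, -4.0, 5.0]
grip_width: 0.0388
```

```bash
python3 -c "
from st import *
show();arc(119.3,3.5,28)"
```

```text
t 4.55 p [0.5665 0.1106 0.0951] r 0.0843 unitang 119.85 yawtool-tangent -0.8 F [-6.05 -3.98  4.99] Ftan 6.66 gw 0.0388
[{"delta_pos": [-5.1, -1.0, 0], "dr": [0, 0, 3.5]}, {"delta_pos": [-5.0, -1.4, 0], "dr": [0, 0, 3.5]}, {"delta_pos": [-5.0, -1.6, 0], "dr": [0, 0, 3.5]}, {"delta_pos": [-4.8, -2.0, 0], "dr": [0, 0, 3.5]}, {"delta_pos": [-4.7, -2.2, 0], "dr": [0, 0, 3.5]}, {"delta_pos": [-4.5, -2.5, 0], "dr": [0, 0, 3.5]}, {"delta_pos": [-4.4, -2.8, 0], "dr": [0, 0, 3.5]}, {"delta_pos": [-4.2, -3.0, 0], "dr": [0, 0, 3.5]}, {"delta_pos": [-4.0, -3.3, 0], "dr": [0, 0, 3.5]}, {"delta_pos": [-3.8, -3.6, 0], "dr": [0, 0, 3.5]}, {"delta_pos": [-3.6, -3.7, 0], "dr": [0, 0, 3.5]}, {"delta_pos": [-3.3, -4.0, 0], "dr": [0, 0, 3.5]}, {"delta_pos": [-3.1, -4.2, 0], "dr": [0, 0, 3.5]}, {"delta_pos": [-2.8, -4.3, 0], "dr": [0, 0, 3.5]}, {"delta_pos": [-2.6, -4.6, 0], "dr": [0, 0, 3.5]}, {"delta_pos": [-2.3, -4.6, 0], "dr": [0, 0, 3.5]}, {"delta_pos": [-2.0, -4.8, 0], "dr": [0, 0, 3.5]}, {"delta_pos": [-1.7, -4.9, 0], "dr": [0, 0, 3.5]}, {"delta_pos": [-1.3, -5.0, 0], "dr": [0, 0, 3.5]}, {"delta_pos": [-1.1, -5.1, 0], "dr": [0, 0, 3.5]}, {"delta_pos": [-0.8, -5.1, 0], "dr": [0, 0, 3.5]}, {"delta_pos": [-0.5, -5.2, 0], "dr": [0, 0, 3.5]}, {"delta_pos": [-0.1, -5.2, 0], "dr": [0, 0, 3.5]}, {"delta_pos": [0.2, -5.2, 0], "dr": [0, 0, 3.5]}, {"delta_pos": [0.5, -5.2, 0], "dr": [0, 0, 3.5]}, {"delta_pos": [0.8, -5.1, 0], "dr": [0, 0, 3.5]}, {"delta_pos": [1.1, -5.1, 0], "dr": [0, 0, 3.5]}, {"delta_pos": [1.4, -4.9, 0], "dr": [0, 0, 3.5]}]
```

The wheel is at the home stop: the force keeps rising without a click. Now forward until the pad meets the post from behind.

Call:
{"fn": "arm_command", "kwargs": {
  "steps": [
    {"delta_pos": [-5.1, -1.0, 0], "dr": [0, 0, 3.5]},
    {"delta_pos": [-5.0, -1.4, 0], "dr": [0, 0, 3.5]},
    {"delta_pos": [-5.0, -1.6, 0], "dr": [0, 0, 3.5]},
    {"delta_pos": [-4.8, -2.0, 0], "dr": [0, 0, 3.5]},
    {"delta_pos": [-4.7, -2.2, 0], "dr": [0, 0, 3.5]},
    {"delta_pos": [-4.5, -2.5, 0], "dr": [0, 0, 3.5]},
    {"delta_pos": [-4.4, -2.8, 0], "dr": [0, 0, 3.5]},
    {"delta_pos": [0, 0, 0], "dr": [0, 0, 0]},
    {"delta_pos": [0, 0, 0], "dr": [0, 0, 0]}
  ]
}}

```text
time_s: 5.45
position: [0.5346, 0.0976, 0.0953]
tool_rot: [[0.831, 0.556, 0.001], [0.556, -0.831, 0.0], [0.001, 0.0, -1.0]]
ft_force: [0.6, 0.0, -0.2]
grip_width: 0.0383
```

```bash
python3 -c "
from st import *
import cv2
show()
a=env.get_image('top')[155:330,235:405]
cv2.imwrite('pics/t2.png',cv2.resize(a,None,fx=3.4,fy=3.4,interpolation=cv2.INTER_CUBIC))"
```

```text
t 5.45 p [0.5346 0.0976 0.0953] r 0.0843 unitang 143.45 yawtool-tangent -0.1 F [ 0.56  0.03 -0.21] Ftan -0.48 gw 0.0383
```

View pics/t2.png

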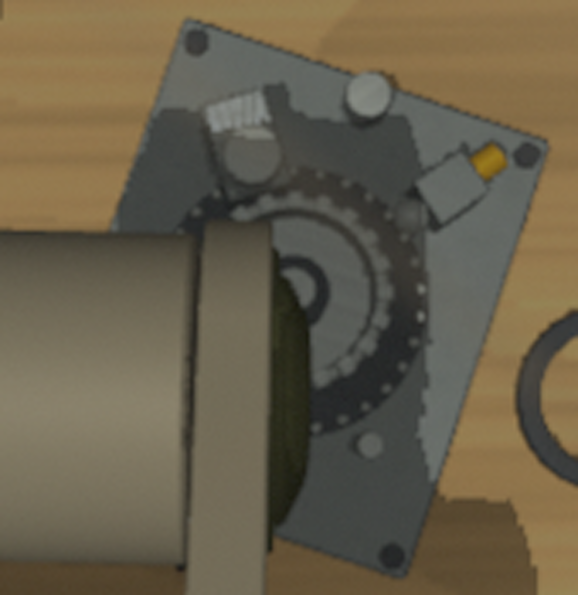

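The arm hides the post in this picture. With the tool at 143.5° there is no force on either pad, which confirms the post is free at home (144°). Continuing forward.

Call:
{"fn": "arm_command", "kwargs": {
  "steps": [
    {"delta_pos": [-4.2, -3.0, 0], "dr": [0, 0, 3.5]},
    {"delta_pos": [-4.0, -3.3, 0], "dr": [0, 0, 3.5]},
    {"delta_pos": [-3.8, -3.6, 0], "dr": [0, 0, 3.5]},
    {"delta_pos": [-3.6, -3.7, 0], "dr": [0, 0, 3.5]},
    {"delta_pos": [0, 0, 0], "dr": [0, 0, 0]},
    {"delta_pos": [0, 0, 0], "dr": [0, 0, 0]}
  ]
}}

```text
time_s: 6.1
position: [0.5191, 0.0843, 0.0951]
tool_rot: [[0.673, 0.74, 0.001], [0.74, -0.673, 0.001], [0.001, 0.0, -1.0]]
ft_force: [1.8, 1.9, -0.2]
grip_width: 0.0383
```

```bash
python3 -c "
from st import *
show();arc(157.3,2,44)"
```

```text
t 6.1 p [0.5191 0.0843 0.0951] r 0.0843 unitang 157.36 yawtool-tangent -0.0 F [ 1.84  1.86 -0.2 ] Ftan -2.61 gw 0.0383
[{"delta_pos": [-1.9, -2.2, 0], "dr": [0, 0, 2]}, {"delta_pos": [-1.9, -2.3, 0], "dr": [0, 0, 2]}, {"delta_pos": [-1.8, -2.4, 0], "dr": [0, 0, 2]}, {"delta_pos": [-1.7, -2.4, 0], "dr": [0, 0, 2]}, {"delta_pos": [-1.6, -2.5, 0], "dr": [0, 0, 2]}, {"delta_pos": [-1.6, -2.5, 0], "dr": [0, 0, 2]}, {"delta_pos": [-1.4, -2.6, 0], "dr": [0, 0, 2]}, {"delta_pos": [-1.4, -2.6, 0], "dr": [0, 0, 2]}, {"delta_pos": [-1.3, -2.7, 0], "dr": [0, 0, 2]}, {"delta_pos": [-1.1, -2.7, 0], "dr": [0, 0, 2]}, {"delta_pos": [-1.1, -2.8, 0], "dr": [0, 0, 2]}, {"delta_pos": [-1.0, -2.8, 0], "dr": [0, 0, 2]}, {"delta_pos": [-0.9, -2.8, 0], "dr": [0, 0, 2]}, {"delta_pos": [-0.8, -2.9, 0], "dr": [0, 0, 2]}, {"delta_pos": [-0.6, -2.9, 0], "dr": [0, 0, 2]}, {"delta_pos": [-0.6, -2.9, 0], "dr": [0, 0, 2]}, {"delta_pos": [-0.5, -2.9, 0], "dr": [0, 0, 2]}, {"delta_pos": [-0.4, -3.0, 0], "dr": [0, 0, 2]}, {"delta_pos": [-0.3, -2.9, 0], "dr": [0, 0, 2]}, {"delta_pos": [-0.1, -3.0, 0], "dr": [0, 0, 2]}, 
[... 452 characters left out ...]
 -2.8, 0], "dr": [0, 0, 2]}, {"delta_pos": [1.0, -2.9, 0], "dr": [0, 0, 2]}, {"delta_pos": [1.0, -2.7, 0], "dr": [0, 0, 2]}, {"delta_pos": [1.2, -2.8, 0], "dr": [0, 0, 2]}, {"delta_pos": [1.2, -2.7, 0], "dr": [0, 0, 2]}, {"delta_pos": [1.3, -2.6, 0], "dr": [0, 0, 2]}, {"delta_pos": [1.5, -2.6, 0], "dr": [0, 0, 2]}, {"delta_pos": [1.5, -2.6, 0], "dr": [0, 0, 2]}, {"delta_pos": [1.6, -2.5, 0], "dr": [0, 0, 2]}, {"delta_pos": [1.7, -2.4, 0], "dr": [0, 0, 2]}, {"delta_pos": [1.7, -2.4, 0], "dr": [0, 0, 2]}, {"delta_pos": [1.9, -2.3, 0], "dr": [0, 0, 2]}, {"delta_pos": [1.9, -2.2, 0], "dr": [0, 0, 2]}, {"delta_pos": [2.0, -2.2, 0], "dr": [0, 0, 2]}, {"delta_pos": [2.1, -2.1, 0], "dr": [0, 0, 2]}]
```

Call:
{"fn": "arm_command", "kwargs": {
  "steps": [
    {"delta_pos": [-1.9, -2.2, 0], "dr": [0, 0, 2]},
    {"delta_pos": [-1.9, -2.3, 0], "dr": [0, 0, 2]},
    {"delta_pos": [0, 0, 0], "dr": [0, 0, 0]},
    {"delta_pos": [0, 0, 0], "dr": [0, 0, 0]}
  ]
}}

```text
time_s: 6.5
position: [0.5152, 0.0798, 0.0951]
tool_rot: [[0.619, 0.785, 0.001], [0.785, -0.619, 0.001], [0.001, 0.0, -1.0]]
ft_force: [1.3, 4.6, -0.2]
grip_width: 0.0385
```

```bash
python3 -c "
from st import *
show()"
```

```text
t 6.5 p [0.5152 0.0798 0.0951] r 0.0844 unitang 161.35 yawtool-tangent 0.0 F [ 1.3   4.58 -0.19] Ftan -4.41 gw 0.0385
```

Call:
{"fn": "arm_command", "kwargs": {
  "steps": [
    {"delta_pos": [-1.8, -2.4, 0], "dr": [0, 0, 2]},
    {"delta_pos": [-1.7, -2.4, 0], "dr": [0, 0, 2]},
    {"delta_pos": [0, 0, 0], "dr": [0, 0, 0]},
    {"delta_pos": [0, 0, 0], "dr": [0, 0, 0]}
  ]
}}

```text
time_s: 6.9
position: [0.5113, 0.0746, 0.095]
tool_rot: [[0.563, 0.827, -0.001], [0.827, -0.563, -0.0], [-0.001, -0.0, -1.0]]
ft_force: [-0.1, 1.6, -0.1]
grip_width: 0.0386
```

```bash
python3 -c "
from st import *
show()"
```

```text
t 6.9 p [0.5113 0.0746 0.095 ] r 0.0845 unitang 165.81 yawtool-tangent -0.4 F [-0.05  1.65 -0.06] Ftan -1.34 gw 0.0386
```

It clicked into notch 1: the force dropped to 1.3 N, with the click at about 5–6 N. Repeating 12° per notch with a pause.

Call:
{"fn": "arm_command", "kwargs": {
  "steps": [
    {"delta_pos": [0, 0, 0], "dr": [0, 0, 0]},
    {"delta_pos": [0, 0, 0], "dr": [0, 0, 0]},
    {"delta_pos": [0, 0, 0], "dr": [0, 0, 0]},
    {"delta_pos": [-1.6, -2.5, 0], "dr": [0, 0, 2]},
    {"delta_pos": [-1.6, -2.5, 0], "dr": [0, 0, 2]},
    {"delta_pos": [-1.4, -2.6, 0], "dr": [0, 0, 2]},
    {"delta_pos": [-1.4, -2.6, 0], "dr": [0, 0, 2]},
    {"delta_pos": [-1.3, -2.7, 0], "dr": [0, 0, 2]},
    {"delta_pos": [-1.1, -2.7, 0], "dr": [0, 0, 2]},
    {"delta_pos": [0, 0, 0], "dr": [0, 0, 0]},
    {"delta_pos": [0, 0, 0], "dr": [0, 0, 0]},
    {"delta_pos": [0, 0, 0], "dr": [0, 0, 0]},
    {"delta_pos": [0, 0, 0], "dr": [0, 0, 0]}
  ]
}}

```text
time_s: 8.2
position: [0.5029, 0.059, 0.095]
tool_rot: [[0.377, 0.926, -0.0], [0.926, -0.377, -0.0], [-0.0, -0.0, -1.0]]
ft_force: [-0.3, 1.8, -0.1]
grip_width: 0.0383
```

```bash
python3 -c "
from st import *
show()"
```

```text
t 8.2 p [0.5029 0.059  0.095 ] r 0.0846 unitang 177.84 yawtool-tangent -0.4 F [-0.29  1.76 -0.14] Ftan -1.53 gw 0.0383
```

Notch 2. The next click goes the same way.

Call:
{"fn": "arm_command", "kwargs": {
  "steps": [
    {"delta_pos": [0, 0, 0], "dr": [0, 0, 0]},
    {"delta_pos": [-1.1, -2.8, 0], "dr": [0, 0, 2]},
    {"delta_pos": [-1.0, -2.8, 0], "dr": [0, 0, 2]},
    {"delta_pos": [-0.9, -2.8, 0], "dr": [0, 0, 2]},
    {"delta_pos": [-0.8, -2.9, 0], "dr": [0, 0, 2]},
    {"delta_pos": [-0.6, -2.9, 0], "dr": [0, 0, 2]},
    {"delta_pos": [-0.6, -2.9, 0], "dr": [0, 0, 2]},
    {"delta_pos": [0, 0, 0], "dr": [0, 0, 0]},
    {"delta_pos": [0, 0, 0], "dr": [0, 0, 0]},
    {"delta_pos": [0, 0, 0], "dr": [0, 0, 0]},
    {"delta_pos": [0, 0, 0], "dr": [0, 0, 0]}
  ]
}}

```text
time_s: 9.3
position: [0.498, 0.0419, 0.095]
tool_rot: [[0.177, 0.984, -0.0], [0.984, -0.177, -0.0], [-0.0, -0.0, -1.0]]
ft_force: [-0.7, 1.3, 0.7]
grip_width: 0.0386
```

```bash
python3 -c "
from st import *
show()"
```

```text
t 9.3 p [0.498  0.0419 0.095 ] r 0.0847 unitang 189.91 yawtool-tangent -0.5 F [-0.73  1.34  0.73] Ftan -1.19 gw 0.0386
```

Notch 3. Now the fourth.

Call:
{"fn": "arm_command", "kwargs": {
  "steps": [
    {"delta_pos": [0, 0, 0], "dr": [0, 0, 0]},
    {"delta_pos": [-0.5, -2.9, 0], "dr": [0, 0, 2]},
    {"delta_pos": [-0.4, -3.0, 0], "dr": [0, 0, 2]},
    {"delta_pos": [-0.3, -2.9, 0], "dr": [0, 0, 2]},
    {"delta_pos": [-0.1, -3.0, 0], "dr": [0, 0, 2]},
    {"delta_pos": [-0.1, -3.0, 0], "dr": [0, 0, 2]},
    {"delta_pos": [0, -2.9, 0], "dr": [0, 0, 2]},
    {"delta_pos": [0, 0, 0], "dr": [0, 0, 0]},
    {"delta_pos": [0, 0, 0], "dr": [0, 0, 0]},
    {"delta_pos": [0, 0, 0], "dr": [0, 0, 0]}
  ]
}}

```text
time_s: 10.3
position: [0.4966, 0.0241, 0.095]
tool_rot: [[-0.032, 1.0, -0.0], [1.0, 0.032, -0.0], [-0.0, -0.0, -1.0]]
ft_force: [-0.3, 0.3, -0.7]
grip_width: 0.0383
```

```bash
python3 -c "
from st import *
show()"
```

```text
t 10.3 p [0.4966 0.0241 0.095 ] r 0.085 unitang 201.95 yawtool-tangent -0.5 F [-0.26  0.33 -0.67] Ftan -0.34 gw 0.0383
```

The force is low. I'll retreat 9° to unload: if the post is free at 192° the reading will be zero.

Call:
{"fn": "arm_command", "kwargs": {
  "steps": [
    {"delta_pos": [0, 4.4, 0], "dr": [0, 0, -3]},
    {"delta_pos": [0.2, 4.4, 0], "dr": [0, 0, -3]},
    {"delta_pos": [0.6, 4.4, 0], "dr": [0, 0, -3]},
    {"delta_pos": [0, 0, 0], "dr": [0, 0, 0]},
    {"delta_pos": [0, 0, 0], "dr": [0, 0, 0]}
  ]
}}

```text
time_s: 10.8
position: [0.4976, 0.0372, 0.0951]
tool_rot: [[0.123, 0.992, 0.0], [0.992, -0.123, -0.0], [-0.0, 0.0, -1.0]]
ft_force: [-0.4, 0.2, 0.2]
grip_width: 0.0387
```

Run:
```python
from st import *
import cv2
show();im=env.get_image('wrist');cv2.imwrite('pics/w2.png',im)
c=env.get_calibration('wrist')
for a in(180,192,204):
    t=np.radians(a+yaw);print(a,pix('wrist',np.array([A[0]+.085*np.cos(t),A[1]+.085*np.sin(t),.106]),c).round(0))
```

```text
t 10.8 p [0.4976 0.0372 0.0951] r 0.0845 unitang 193.06 yawtool-tangent -0.5 F [-0.4   0.17  0.15] Ftan -0.12 gw 0.0387
180 [369. 315.]
192 [325. 310.]
204 [281. 314.]
```

View pics/w2.png

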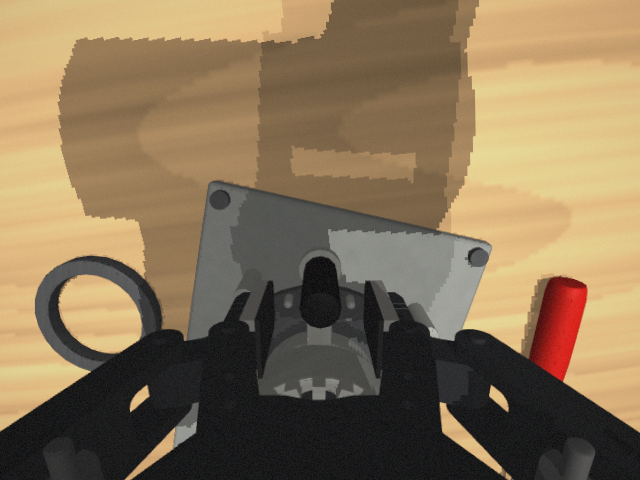

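The post top is at about (320,310), which matches the 192° prediction (325,310). So notch 4 is set and the post is free between the jaws. I'll rise, shut the gripper and go over the knob.

Call:
{"fn": "arm_command", "kwargs": {
  "steps": [
    {"delta_pos": [0, 0, 20], "dr": [0, 0, 0]},
    {"delta_pos": [0, 0, 20], "dr": [0, 0, 0]},
    {"delta_pos": [0, 0, 20], "dr": [0, 0, 0]},
    {"delta_pos": [0, 0, 20], "dr": [0, 0, 0]}
  ]
}}

```text
time_s: 11.25
position: [0.4974, 0.0371, 0.1759]
tool_rot: [[0.124, 0.992, 0.0], [0.992, -0.124, -0.0], [-0.0, 0.0, -1.0]]
ft_force: [1.4, 0.2, -0.6]
grip_width: 0.0381
```

Call:
{"fn": "arm_command", "kwargs": {
  "steps": [
    {"delta_pos": [35.4, 1.8, 0], "dr": [0, 0, 7.8]},
    {"delta_pos": [35.4, 1.8, 0], "dr": [0, 0, 7.8]},
    {"delta_pos": [35.4, 1.8, 0], "dr": [0, 0, 7.8]},
    {"delta_pos": [35.4, 1.8, 0], "dr": [0, 0, 0]},
    {"delta_pos": [0, 0, 0], "dr": [0, 0, 0]},
    {"delta_pos": [0, 0, 0], "dr": [0, 0, 0]},
    {"delta_pos": [0, 0, 0], "dr": [0, 0, 0]}
  ],
  "grip": 0
}}

```text
time_s: 11.95
position: [0.6382, 0.0445, 0.1751]
tool_rot: [[-0.28, 0.96, -0.001], [0.96, 0.28, -0.0], [0.0, -0.001, -1.0]]
ft_force: [0.1, -0.7, -0.9]
grip_width: 0.0001
```

Run:
```python
from st import *
import cv2
show()
a=env.get_image('top')[155:330,235:405];b=env.get_image('scene')[130:330,200:420]
a=cv2.resize(a,(400,412));b=cv2.resize(b,(400,364));b=cv2.copyMakeBorder(b,0,48,0,0,0)
cv2.imwrite('pics/k1.png',cv2.hconcat([a,b]))
```

```text
t 11.95 p [0.6382 0.0445 0.1751] r 0.0592 unitang 36.16 yawtool-tangent -0.3 F [ 0.11 -0.74 -0.94] Ftan -0.74 gw 0.0001
```

View pics/k1.png

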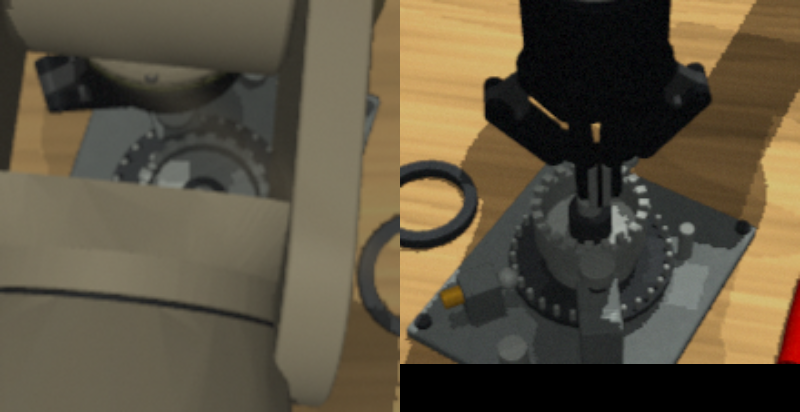

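The fingers are shut and above the knob. Descending to just past contact (TCP z about 0.126).

Call:
{"fn": "arm_command", "kwargs": {
  "steps": [
    {"delta_pos": [0, 0, -15], "dr": [0, 0, 0]},
    {"delta_pos": [0, 0, -15], "dr": [0, 0, 0]},
    {"delta_pos": [0, 0, -10], "dr": [0, 0, 0]},
    {"delta_pos": [0, 0, -4], "dr": [0, 0, 0]},
    {"delta_pos": [0, 0, -3], "dr": [0, 0, 0]},
    {"delta_pos": [0, 0, -2], "dr": [0, 0, 0]},
    {"delta_pos": [0, 0, -1.5], "dr": [0, 0, 0]},
    {"delta_pos": [0, 0, 0], "dr": [0, 0, 0]},
    {"delta_pos": [0, 0, 0], "dr": [0, 0, 0]}
  ]
}}

```text
time_s: 12.95
position: [0.6391, 0.0446, 0.1248]
tool_rot: [[-0.28, 0.96, 0.0], [0.96, 0.28, -0.0], [-0.0, 0.0, -1.0]]
ft_force: [0.4, -0.2, -0.6]
grip_width: 0.0001
```

Call:
{"fn": "arm_command", "kwargs": {
  "steps": [
    {"delta_pos": [0, 0, -1.5], "dr": [0, 0, 0]},
    {"delta_pos": [0, 0, -1.5], "dr": [0, 0, 0]},
    {"delta_pos": [0, 0, -1.5], "dr": [0, 0, 0]},
    {"delta_pos": [0, 0, -1.5], "dr": [0, 0, 0]},
    {"delta_pos": [0, 0, 0], "dr": [0, 0, 0]},
    {"delta_pos": [0, 0, 0], "dr": [0, 0, 0]}
  ]
}}

```text
time_s: 13.55
position: [0.639, 0.0446, 0.1185]
tool_rot: [[-0.28, 0.96, 0.0], [0.96, 0.28, -0.0], [-0.0, 0.0, -1.0]]
ft_force: [-0.2, 0.8, 0.4]
grip_width: 0.0002
```

Call:
{"fn": "arm_command", "kwargs": {
  "steps": [
    {"delta_pos": [0, 0, -1.5], "dr": [0, 0, 0]},
    {"delta_pos": [0, 0, -1.5], "dr": [0, 0, 0]},
    {"delta_pos": [0, 0, 0], "dr": [0, 0, 0]},
    {"delta_pos": [0, 0, 0], "dr": [0, 0, 0]}
  ]
}}

```text
time_s: 13.95
position: [0.639, 0.0446, 0.1155]
tool_rot: [[-0.28, 0.96, -0.0], [0.96, 0.28, -0.0], [0.0, -0.0, -1.0]]
ft_force: [0.2, 0.1, 1.0]
grip_width: -0.0001
```

Run:
```python
from st import *
import cv2
print([env.observe()["ft_force"].round(2)])
a=env.get_image('wrist')[240:480,200:440];b=env.get_image('scene')[190:340,230:380]
a=cv2.resize(a,(300,300));b=cv2.resize(b,(500,500),interpolation=cv2.INTER_CUBIC);a=cv2.copyMakeBorder(a,0,200,0,0,0)
cv2.imwrite('pics/k2.png',cv2.hconcat([a,b]))
```

```text
[array([0.22, 0.05, 0.95])]
```

View pics/k2.png

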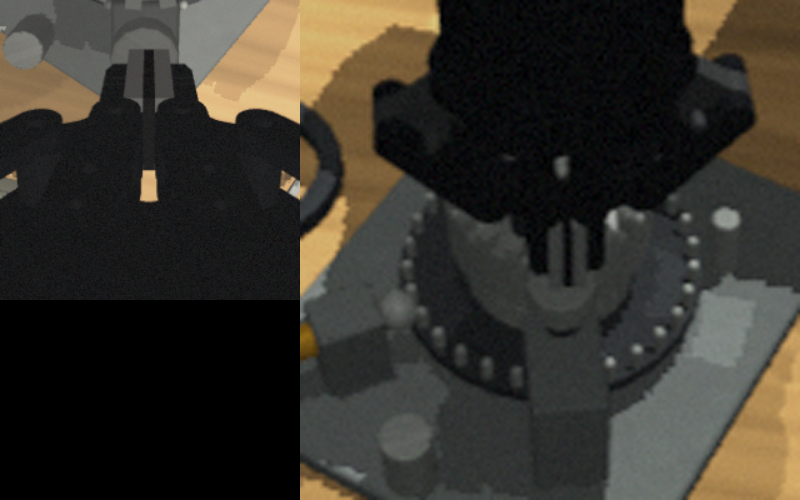

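The fingers sit on the knob, centred near (565,285) in the right-hand panel. Continuing down gently.

Call:
{"fn": "arm_command", "kwargs": {
  "steps": [
    {"delta_pos": [0, 0, -1.5], "dr": [0, 0, 0]},
    {"delta_pos": [0, 0, -1.5], "dr": [0, 0, 0]},
    {"delta_pos": [0, 0, 0], "dr": [0, 0, 0]},
    {"delta_pos": [0, 0, 0], "dr": [0, 0, 0]}
  ]
}}

```text
time_s: 14.45
position: [0.639, 0.0446, 0.1125]
tool_rot: [[-0.28, 0.96, -0.0], [0.96, 0.28, -0.0], [0.0, -0.0, -1.0]]
ft_force: [-0.0, -0.5, -0.7]
grip_width: -0.0002
```

Call:
{"fn": "arm_command", "kwargs": {
  "steps": [
    {"delta_pos": [0, 0, -1.5], "dr": [0, 0, 0]},
    {"delta_pos": [0, 0, 0], "dr": [0, 0, 0]},
    {"delta_pos": [0, 0, 0], "dr": [0, 0, 0]}
  ]
}}

```text
time_s: 14.75
position: [0.639, 0.0446, 0.111]
tool_rot: [[-0.28, 0.96, -0.0], [0.96, 0.28, -0.0], [0.0, -0.0, -1.0]]
ft_force: [0.5, -0.7, -1.0]
grip_width: -0.0001
```

Call:
{"fn": "arm_command", "kwargs": {
  "steps": [
    {"delta_pos": [0, 0, -1], "dr": [0, 0, 0]},
    {"delta_pos": [0, 0, 0], "dr": [0, 0, 0]},
    {"delta_pos": [0, 0, 0], "dr": [0, 0, 0]}
  ]
}}

```text
time_s: 15.05
position: [0.639, 0.0446, 0.11]
tool_rot: [[-0.28, 0.96, -0.0], [0.96, 0.28, 0.0], [0.0, -0.0, -1.0]]
ft_force: [1.1, -0.3, 0.5]
grip_width: -0.0001
```

Call:
{"fn": "arm_command", "kwargs": {
  "steps": [
    {"delta_pos": [0, 0, -1], "dr": [0, 0, 0]},
    {"delta_pos": [0, 0, 0], "dr": [0, 0, 0]},
    {"delta_pos": [0, 0, 0], "dr": [0, 0, 0]}
  ]
}}

```text
time_s: 15.35
position: [0.639, 0.0446, 0.109]
tool_rot: [[-0.28, 0.96, -0.0], [0.96, 0.28, 0.0], [0.0, -0.0, -1.0]]
ft_force: [-0.4, 0.3, -0.2]
grip_width: -0.0
```

Run:
```python
from st import *
import cv2
show()
b=env.get_image('scene');show()
b=b[215:315,250:380]
cv2.imwrite('pics/k3.png',cv2.resize(b,None,fx=6,fy=6,interpolation=cv2.INTER_CUBIC))
```

```text
t 15.35 p [0.639  0.0446 0.109 ] r 0.0599 unitang 36.1 yawtool-tangent -0.3 F [-0.4   0.31 -0.18] Ftan 0.41 gw -0.0
t 15.4 p [0.639  0.0446 0.109 ] r 0.06 unitang 36.07 yawtool-tangent -0.2 F [-0.51  0.96 -0.41] Ftan 1.06 gw 0.0
```

View pics/k3.png

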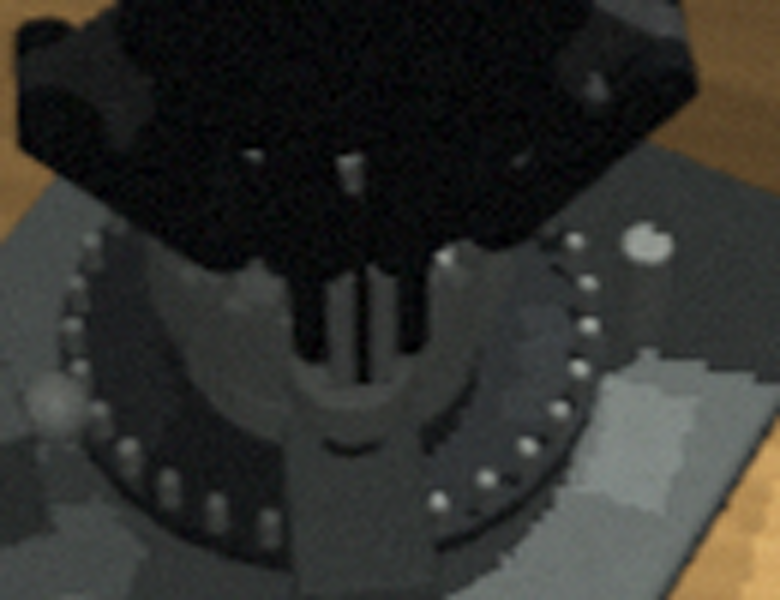

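The fingertips end near full-image pixel (310,278) and the knob's front rim is near (308,283). The force is still about zero, so I'll compare this numerically with the starting picture.

Run:
```python
from st import *
import cv2
for x in(.628,.639,.650):
  for z in(.104,.094,.087):print(x,z,pix("scene",np.array([x,.0446,z])).round(1))
b=env.get_image('scene');a=cv2.imread('pics/scene0.png')
f=lambda i:cv2.resize(i[250:310,280:345],None,fx=6,fy=6,interpolation=cv2.INTER_CUBIC)
cv2.imwrite('pics/k4.png',cv2.convertScaleAbs(cv2.hconcat([f(a),f(b)]),alpha=1.5))
```

```text
0.628 0.104 [310.1 267.6]
0.628 0.094 [310.2 272.4]
0.628 0.087 [310.3 275.7]
0.639 0.104 [308.5 274.7]
0.639 0.094 [308.6 279.4]
0.639 0.087 [308.6 282.7]
0.65 0.104 [306.7 281.9]
0.65 0.094 [306.9 286.6]
0.65 0.087 [306.9 289.8]
```

View pics/k4.png

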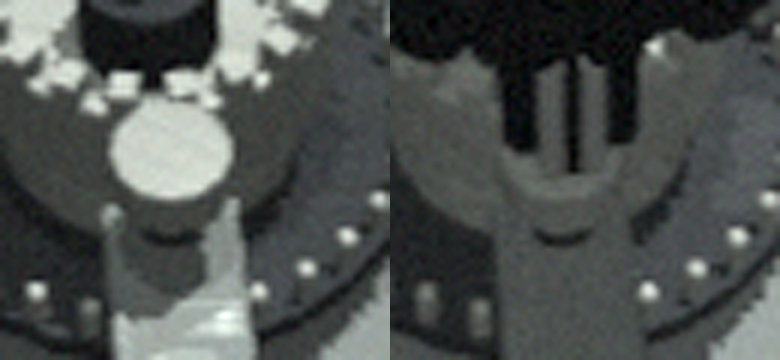

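The knob rim has not moved from its starting pixels, so the tips are still above it and the near-zero force is real. Ten pictures viewed so far. I'll keep descending in small, force-checked steps.

Call:
{"fn": "arm_command", "kwargs": {
  "steps": [
    {"delta_pos": [0, 0, -1.5], "dr": [0, 0, 0]},
    {"delta_pos": [0, 0, -1.5], "dr": [0, 0, 0]},
    {"delta_pos": [0, 0, 0], "dr": [0, 0, 0]},
    {"delta_pos": [0, 0, 0], "dr": [0, 0, 0]}
  ]
}}

```text
time_s: 15.85
position: [0.639, 0.0446, 0.106]
tool_rot: [[-0.28, 0.96, -0.0], [0.96, 0.28, 0.0], [0.0, -0.0, -1.0]]
ft_force: [1.2, 0.1, -0.1]
grip_width: 0.0
```

Call:
{"fn": "arm_command", "kwargs": {
  "steps": [
    {"delta_pos": [0, 0, -1], "dr": [0, 0, 0]},
    {"delta_pos": [0, 0, -1], "dr": [0, 0, 0]},
    {"delta_pos": [0, 0, 0], "dr": [0, 0, 0]},
    {"delta_pos": [0, 0, 0], "dr": [0, 0, 0]}
  ]
}}

```text
time_s: 16.25
position: [0.6391, 0.0446, 0.1042]
tool_rot: [[-0.28, 0.96, 0.0], [0.96, 0.28, -0.0], [-0.0, 0.0, -1.0]]
ft_force: [-0.0, -0.2, 2.3]
grip_width: -0.0002
```

Contact at TCP z of about 0.1055, with 2.3 N. Continuing gently: the bolt should slide at about 3 N and the force should rise after a further 14 mm or so.

Call:
{"fn": "arm_command", "kwargs": {
  "steps": [
    {"delta_pos": [0, 0, -1], "dr": [0, 0, 0]},
    {"delta_pos": [0, 0, -1], "dr": [0, 0, 0]},
    {"delta_pos": [0, 0, 0], "dr": [0, 0, 0]},
    {"delta_pos": [0, 0, 0], "dr": [0, 0, 0]}
  ]
}}

```text
time_s: 16.65
position: [0.6391, 0.0446, 0.102]
tool_rot: [[-0.28, 0.96, 0.0], [0.96, 0.28, 0.0], [-0.0, 0.0, -1.0]]
ft_force: [-0.1, -0.2, 2.4]
grip_width: 0.0
```

Call:
{"fn": "arm_command", "kwargs": {
  "steps": [
    {"delta_pos": [0, 0, -1], "dr": [0, 0, 0]},
    {"delta_pos": [0, 0, -1], "dr": [0, 0, 0]},
    {"delta_pos": [0, 0, 0], "dr": [0, 0, 0]},
    {"delta_pos": [0, 0, 0], "dr": [0, 0, 0]}
  ]
}}

```text
time_s: 17.05
position: [0.639, 0.0446, 0.1]
tool_rot: [[-0.28, 0.96, 0.0], [0.96, 0.28, -0.0], [-0.0, 0.0, -1.0]]
ft_force: [0.8, 0.4, 1.4]
grip_width: -0.0001
```

Sliding at about 2–3 N. Continuing.

Call:
{"fn": "arm_command", "kwargs": {
  "steps": [
    {"delta_pos": [0, 0, -1], "dr": [0, 0, 0]},
    {"delta_pos": [0, 0, -1], "dr": [0, 0, 0]},
    {"delta_pos": [0, 0, -1], "dr": [0, 0, 0]},
    {"delta_pos": [0, 0, 0], "dr": [0, 0, 0]},
    {"delta_pos": [0, 0, 0], "dr": [0, 0, 0]}
  ]
}}

```text
time_s: 17.55
position: [0.639, 0.0446, 0.097]
tool_rot: [[-0.28, 0.96, 0.0], [0.96, 0.28, -0.0], [-0.0, 0.0, -1.0]]
ft_force: [0.6, -0.0, 2.3]
grip_width: 0.0003
```

Call:
{"fn": "arm_command", "kwargs": {
  "steps": [
    {"delta_pos": [0, 0, -1], "dr": [0, 0, 0]},
    {"delta_pos": [0, 0, -1], "dr": [0, 0, 0]},
    {"delta_pos": [0, 0, -1], "dr": [0, 0, 0]},
    {"delta_pos": [0, 0, 0], "dr": [0, 0, 0]},
    {"delta_pos": [0, 0, 0], "dr": [0, 0, 0]}
  ]
}}

```text
time_s: 18.05
position: [0.639, 0.0446, 0.094]
tool_rot: [[-0.28, 0.96, -0.0], [0.96, 0.28, 0.0], [0.0, -0.0, -1.0]]
ft_force: [1.1, -0.5, 2.2]
grip_width: 0.0
```

Call:
{"fn": "arm_command", "kwargs": {
  "steps": [
    {"delta_pos": [0, 0, -1], "dr": [0, 0, 0]},
    {"delta_pos": [0, 0, -1], "dr": [0, 0, 0]},
    {"delta_pos": [0, 0, 0], "dr": [0, 0, 0]},
    {"delta_pos": [0, 0, 0], "dr": [0, 0, 0]}
  ]
}}

```text
time_s: 18.45
position: [0.639, 0.0446, 0.0921]
tool_rot: [[-0.28, 0.96, 0.0], [0.96, 0.28, -0.0], [-0.0, 0.0, -1.0]]
ft_force: [1.4, 0.1, 2.9]
grip_width: 0.0002
```

Call:
{"fn": "arm_command", "kwargs": {
  "steps": [
    {"delta_pos": [0, 0, -1], "dr": [0, 0, 0]},
    {"delta_pos": [0, 0, -1], "dr": [0, 0, 0]},
    {"delta_pos": [0, 0, 0], "dr": [0, 0, 0]},
    {"delta_pos": [0, 0, 0], "dr": [0, 0, 0]}
  ]
}}

```text
time_s: 18.85
position: [0.6391, 0.0446, 0.0904]
tool_rot: [[-0.28, 0.96, 0.001], [0.96, 0.28, -0.0], [-0.0, 0.0, -1.0]]
ft_force: [-0.7, 0.6, 6.1]
grip_width: -0.0003
```

Call:
{"fn": "arm_command", "kwargs": {
  "steps": [
    {"delta_pos": [0, 0, -1], "dr": [0, 0, 0]},
    {"delta_pos": [0, 0, 0], "dr": [0, 0, 0]},
    {"delta_pos": [0, 0, 0], "dr": [0, 0, 0]}
  ]
}}

```text
time_s: 19.15
position: [0.6391, 0.0446, 0.0896]
tool_rot: [[-0.28, 0.96, 0.001], [0.96, 0.28, -0.0], [-0.0, 0.001, -1.0]]
ft_force: [-0.8, -0.6, 8.3]
grip_width: -0.0002
```

The force is now rising along the knob's spring slope (6.1, then 8.3 N), so the bolt is home. One more mm and a hold, then lift off.

Call:
{"fn": "arm_command", "kwargs": {
  "steps": [
    {"delta_pos": [0, 0, -1], "dr": [0, 0, 0]},
    {"delta_pos": [0, 0, 0], "dr": [0, 0, 0]},
    {"delta_pos": [0, 0, 0], "dr": [0, 0, 0]},
    {"delta_pos": [0, 0, 0], "dr": [0, 0, 0]}
  ]
}}

```text
time_s: 19.55
position: [0.6392, 0.0446, 0.0888]
tool_rot: [[-0.28, 0.96, 0.001], [0.96, 0.28, -0.0], [-0.0, 0.001, -1.0]]
ft_force: [0.2, 0.6, 8.8]
grip_width: 0.0
```

Call:
{"fn": "arm_command", "kwargs": {
  "steps": [
    {"delta_pos": [0, 0, 5], "dr": [0, 0, 0]},
    {"delta_pos": [0, 0, 10], "dr": [0, 0, 0]},
    {"delta_pos": [0, 0, 20], "dr": [0, 0, 0]},
    {"delta_pos": [0, 0, 30], "dr": [0, 0, 0]},
    {"delta_pos": [0, 0, 40], "dr": [0, 0, 0]},
    {"delta_pos": [-30, -35, 20], "dr": [0, 0, 0]},
    {"delta_pos": [-30, -35, 0], "dr": [0, 0, 0]},
    {"delta_pos": [-30, -35, 0], "dr": [0, 0, 0]},
    {"delta_pos": [-30, -35, 0], "dr": [0, 0, 0]},
    {"delta_pos": [-30, -35, 0], "dr": [0, 0, 0]},
    {"delta_pos": [-30, -35, 0], "dr": [0, 0, 0]},
    {"delta_pos": [-20, -40, 0], "dr": [0, 0, 0]},
    {"delta_pos": [-20, -40, 0], "dr": [0, 0, 0]},
    {"delta_pos": [-20, -40, 0], "dr": [0, 0, 0]},
    {"delta_pos": [0, -40, 0], "dr": [0, 0, 0]},
    {"delta_pos": [0, -40, 0], "dr": [0, 0, 0]},
    {"delta_pos": [0, 0, 0], "dr": [0, 0, 0]},
    {"delta_pos": [0, 0, 0], "dr": [0, 0, 0]}
  ]
}}

```text
time_s: 21.35
position: [0.3987, -0.3654, 0.2125]
tool_rot: [[-0.279, 0.96, -0.001], [0.96, 0.279, 0.001], [0.002, -0.0, -1.0]]
ft_force: [-0.2, 0.2, -0.0]
grip_width: 0.0004
```

Run:
```python
from st import *
import cv2
show()
a=env.get_image('top')[155:330,200:450]
b=env.get_image('scene')[185:345,200:400]
a=cv2.resize(a,None,fx=1.8,fy=1.8,interpolation=cv2.INTER_CUBIC);b=cv2.resize(b,(a.shape[0]*200//160,a.shape[0]),interpolation=cv2.INTER_CUBIC)
cv2.imwrite('pics/f.png',cv2.hconcat([a,b[:,:350]]))
for z in(.104,.092):print(pix("scene",np.array([.638,.0445,z])),pix("top",np.array([.638,.0445,z])))
for a in(180,192,204):
    t=np.radians(a+yaw);print(a,pix('top',np.array([A[0]+.085*np.cos(t),A[1]+.085*np.sin(t),.106])).round(1))
```

```text
t 21.35 p [ 0.3987 -0.3654  0.2125] r 0.4334 unitang 264.66 yawtool-tangent -48.9 F [-0.25  0.18 -0.05] Ftan -0.3 gw 0.0004
[308.53023565 274.00280475] [308.14100099 199.91969857]
[308.64119948 279.69345458] [308.22262783 201.3100828 ]
180 [301.3 295.6]
192 [313.6 298.3]
204 [326.2 298.4]
```

View pics/f.png

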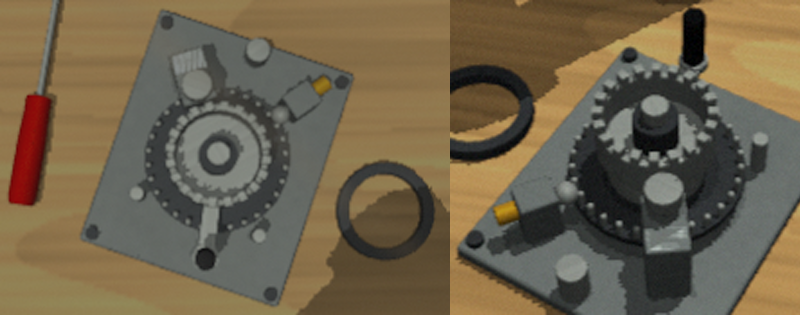

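Final picture: the post top is at (313.9,298.3) in the full image against a predicted (313.6,298.3) for notch 4. The knob top is at row 281 or so, against 279.7 predicted down and 274 raised. The loose parts are in place. Handing in.

```bash
python3 -c "
from rig import env
env.close_job()"
```

```text
the job is handed in; nothing more can be done
```

The clutch drum is set to its fourth notch with the lock bolt down, and the job was handed in at about 21 s of the 72 s allowed. No verdict is reported on handing in.

**What I did:** The wheel started in notch 2. I straddled the thumb post with half-closed jaws and pushed it back to the home stop. There the force rose to 6.7 N with no click, and after I backed off the post was free at 144°. I then clicked forward one notch at a time with pauses, each click taking about 5–6 N. After notch 4 I unloaded the post and lifted off. I pressed the knob with shut fingers: it slid at about 2–3 N, then the force rose to 8.8 N against the bolt's end.

**Last checks:**
- **Wheel:** the top camera shows the post within 1 pixel of where it should be at 192° (notch 4).
- **Lock bolt:** the scene camera shows the knob about 7 pixels lower than when raised, which matches a full 12 mm of travel (about 6 pixels).
- **Everything else:** the socket, screwdriver and ring look unmoved by eye. The arm is clear and the force reads about zero.

**What disagreed:**
- The shut fingertips met the knob about 20 mm lower than the stated fingertip length implied. I found the contact by force and camera instead.
- The force after the fourth click was lower than after the others, at 0.3 N instead of about 1.3 N. The wrist camera then confirmed notch 4.

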